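Let out a spice rack by one hole and add a jar

ROBOT

A 6-joint arm with a two-finger parallel gripper is mounted at the origin on the work surface; the furniture and walls round the work are solid. World frame = base frame: x ahead of the robot, y to its left, z up, the work surface at z = 0. Lengths are in m, angles in degrees, forces in N, time in s.
With the tool pointing down it reaches from about 0.4 to 0.825 m from the base axis. Payload 7 kg.
Tool frame: the origin (TCP) lies midway between the tips of the shut fingers; the grasp point (between the pads) lies 19 mm behind it; z points along the fingers, y is the line along which they close (so a half turn about z gives the same grasp; the last joint's range is limited). The gripper opens to 85 mm and grips with 20 to 120 N. Pads are 22 mm wide; open, the fingers measure 114 mm over their backs; the gripper's body (76 mm by 85 mm) begins 54 mm behind the grasp point. The pads swing forward as they close: fully open they stand 13 mm farther back than shut.
Start: joints at [89.903, 20.546, 0.682, 0, -70.136, -16.507], TCP at [0.193, 0.647, 0.231] pointing down, gripper open.
Joint ranges: [-176.03, 176.03], [-82.01, 121.73], [-58.28, 71.71], [-173.87, 95.51], [-174.79, -0.11], [-173.66, 173.66]. Speed limits (degrees/s): [136.94, 136.94, 172.46, 180, 180, 180].

INTERFACE

Orientations are given as a 3x3 rotation matrix whose columns are the frame's x, y, z axes.
In Python, from rig import bot, solver, read_camera, sensors gives the robot as it stands. Calls block until the motion is done:
- bot.move_to(position, orientation): joint-space move of the TCP to a pose.
- bot.move_l(position, ori=None, velocity=0.15, until_force=None): straight line of the TCP; ori=None keeps the orientation; velocity is the mean speed in m/s. With until_force (N) it stops when the force on the tool has changed by that much, and returns True; else False.
- bot.goto_joints(angles): joint-space move.
- bot.ungrasp() and bot.clamp(): open the fingers fully, or close them until they stop; the grip force is fixed at half the most.
- bot.sleep(seconds).
- solver.solve_ik(position, orientation): joint angles nearest the present ones, or None.
- read_camera(name): name is "scene" or "top"; returns a dict with "color" (420x560x3 uint8, red, green, blue), "z_map" (420x560 float32, m along the optical axis (not along the pixel's ray), 0 where there is no reading), "camera_matrix" (3x3 intrinsics, pixels), "R" (3x3) and "t" (3): a world point X has camera coordinates R X + t. Camera axes: x right, y down, z forward; pixel columns grow to the right and rows downward; lengths in m; the calibration is good to about 2 mm. A picture is of the moment at which its call begins.
A pose or a line that the arm cannot do raises bot.PlanningError and nothing moves.
- bot.sign_off(): hands the job in; it is judged then, once.
Readings, each from a call of its own:
- sensors.get_t(): time.
- sensors.get_joint_positions(): joint angles.
- sensors.get_qd(): joint speeds.
- sensors.get_joint_efforts(): joint torques, N m.
- sensors.get_eef_pos(): TCP position.
- sensors.get_tool_rot(): TCP orientation.
- sensors.get_wrist_force(): force on the tool from outside, world axes, zero at the start.
- sensors.get_torque(): the same for the moment, N m.
- sensors.get_finger_gap(): finger opening in m.
- sensors.get_gripper_force(): force on a finger pad.
Only numpy, scipy, OpenCV 4.12 (cv2) and the standard library are available. Lean on these libraries where they do the work, as an engineer would, in place of code of your own. Each camera call takes 0.05 s, during which the arm holds its last target. There are 200 camera calls.

TASK

The extending spice rack is too short for a second jar. Press its red snap button flush, slide the tube outward, away from the jar in the rack, until the button snaps out of the next hole, stopping at once so that the button is not strained against the hole. Then set down the loose red-capped spice jar gently, upright, in the rack between the jar already there and the movable end board.

Things in the scene. Friction and masses are not known exactly. Their poses are not given: they have to be found in the camera images.
- rack: extending spice rack, fixed; wooden base 326x74x10 mm. Origin on the worktop right under the snap button and the tube's centre line. x runs along the tube, + the way the tube is to be pulled, away from the tray; +y is the button's side; z up. A dark 24.5 mm square inner tube, centre at z 50, runs from x -12 to a black block at x 136 to 158 (46 wide, top at z 71). Beside the tube only the base
- tray_end (a point): where the tray begins: on the tray's floor (the base's top, 10 mm above the worktop), middle line, at the inner face of the fixed end board, rack x -155 mm. That board is 9 mm thick, its top at z 68. The tray runs from here along +x to the movable end board; steel side rails at y +-32 mm, 25 mm high, from rack x -157 to -24
- slider: aluminium outer tube, 30 mm square, 144 mm long, slides along rack x with 2 to 4 N friction. Axes as the rack's; origin on its centre line, 50 mm up, at the hole where the button is at the start. Tube spans x -75 to +69 of it. Three 17 mm holes in its +y face: at the origin, the wanted next one some 25 to 60 mm toward the end board (not measured: feel for the stop), one on the other side
- board_face (a point): centre of the tray-side face of the movable wooden end board on the slider, 50 mm above the worktop; at rack x -83 mm (+-1) at the start. The board is 8 mm thick, 56 wide, its top 69 mm above the worktop; behind it on the tube is a black collar 4 mm long, 38 wide
- snap_button: red domed snap button, 14 mm across, on the inner tube; frame as the rack's, 50 mm up; moves only along rack y. Spring 3 N out, 4.5 N flush. Out, it locks the tube. Pressed flush with the tube (a pad over the hole stops there) it slips under the hole's edge at 8 to 15 N pull in all; the wall keeps it down to the next hole, where it snaps out and stops the tube dead. Bears 20 N
- button_tip (a point): crown of the button's dome: at rack (0, +21, 50) mm when out, 6 mm proud of the outer tube's +y face; y +15 when flush, +13 when under the wall. Play of the button in a hole +-1.5 mm along the tube. The tube is held sideways, so a hand that pinches it off-centre feels a side force
- rack_jar: spice jar with a red cap, 45 mm across, 106 mm high, loose, already standing in the tray near the fixed end board. Origin at the centre of its foot
- spice_jar: the loose red-capped spice jar to be put in the rack, 44 mm across, 105 mm high, about 0.11 kg, cap from z 85 to 105 mm; stands on the worktop to the right of the rack. Origin at the centre of its foot, z up
- salt_mill: small grey-topped salt mill, 44 mm across, 90 mm high, loose, near the loose spice jar; not part of the job. Origin at the centre of its foot
There are look-alikes about, which are no part of the job. What is shaped like the rack_jar but purple is not meant.

How it is judged (in metres and radians):
On the way, in this order (a step that is already met when the one before it is completed fails the run):
1. the button has been pressed down and is held under the tube's wall (y of button_tip in the frame of rack below 0.0145 m), for 0.1 s.
2. the tube is out by one hole and the button has snapped out of that hole (x of board_face in the frame of rack between -0.058 and -0.023 m and y of button_tip in the frame of rack above 0.0195 m), for 0.2 s.
At the end, for the whole second after the job is handed in: Tube out by one hole: the button, within 1.5 mm of fully out, stands in the next hole. Spice jar at rest and upright (0.1 rad) on the tray between the other jar and the end board, within 12 mm of its middle line; the other jar still upright in the tray (all of step 2 and x of spice_jar in the frame of rack between -0.11 and -0.05 m and y of spice_jar in the frame of rack between -0.012 and 0.012 m and z of spice_jar in the frame of rack between 0.006 and 0.014 m and angle between each of spice_jar, rack_jar's own z axis and vertical below 0.1 rad and linear speed of spice_jar below 0.02 m/s and x of rack_jar in the frame of rack below -0.095 m and z of rack_jar in the frame of rack between 0.006 and 0.014 m); the robot touches nothing.
It fails at once if the button is strained against the hole's edge with more than 20 N (contact force between snap_button and slider above 20 N).
It fails at once if the jar in the rack is tipped over (angle between rack_jar's own z axis and vertical above 0.4 rad).
It fails at once if the spice jar is dropped: out of the fingers more than 10 mm above the tray (height (world z) of spice_jar above 0.02 m and contact force between the fingers and spice_jar below 0.2 N).
It fails at once if the spice jar is rammed down on the rack (more than 60 N) (contact force between spice_jar and rack above 60 N).
It also fails if it takes over 54 s, if anything falls off the work surface, if the arm or the gripper's body presses on something with over 40 N, if the wrist force passes 120 N, or if a joint passes its speed limit or range.

## Working session

There is one attempt and no reset: what is moved stays moved. The work goes in short steps, each a Python script; the robot and the scene stay as the last script left them, time stands still between calls to the robot, and variables do not carry over. Pictures are saved under pics/ and viewed, at most 10 in all, crops included, and the job is handed in when it is done.

```bash
ls; mkdir -p pics; cat > h.py <<'E'
import numpy as np, cv2
from rig import bot, solver, read_camera, sensors
def pts(c):
    z=c["z_map"]; K=c["camera_matrix"]; v,u=np.indices(z.shape)
    P=np.stack([(u-K[0,2])/K[0,0]*z,(v-K[1,2])/K[1,1]*z,z],-1)
    return (P-c["t"])@c["R"]   # world
E
python3 - <<'E'
from h import *
import pickle
for n in("scene","top"):
    c=read_camera(n); pickle.dump(c,open(n+"0.pkl","wb"))
    cv2.imwrite(f"pics/{n}0.png",cv2.resize(c["color"][:,:,::-1],(800,600),interpolation=cv2.INTER_CUBIC)); print(n,-c["R"].T@c["t"],c["R"][2],c["camera_matrix"][0,0])
print(sensors.get_t(),sensors.get_tool_rot())
E
```

```text
pics
scene [-0.09138562 -0.51164708  0.49186628] [ 0.70998721  0.45881077 -0.53423857] 390.3462198270412
top [ 0.41173861 -0.14803474  0.89330624] [ 0.14470305  0.02622809 -0.98912745] 382.87445118578233
0.1 [[ 9.58275571e-01 -2.85845832e-01 -3.01959078e-04]
 [-2.85845963e-01 -9.58274474e-01 -1.45502167e-03]
 [ 1.26552203e-04  1.48062550e-03 -9.99998896e-01]]
```

View pics/scene0.png

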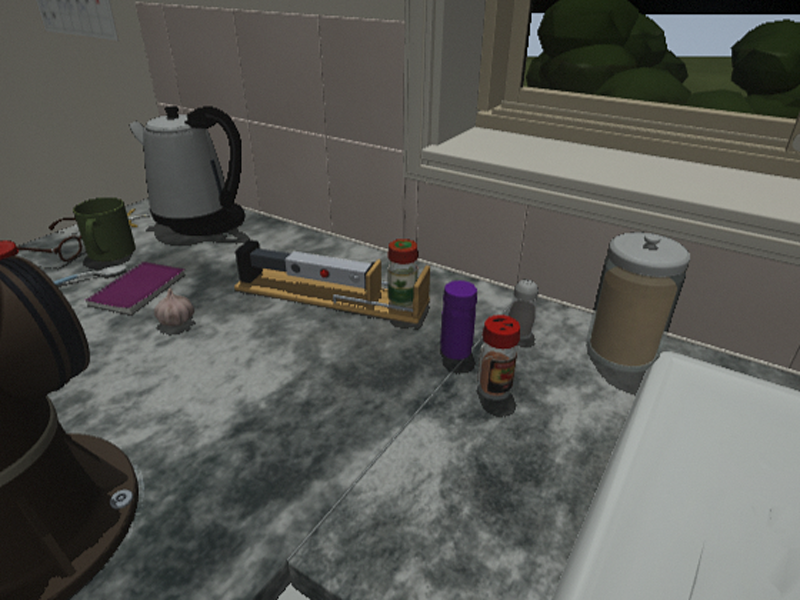

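View pics/top0.png

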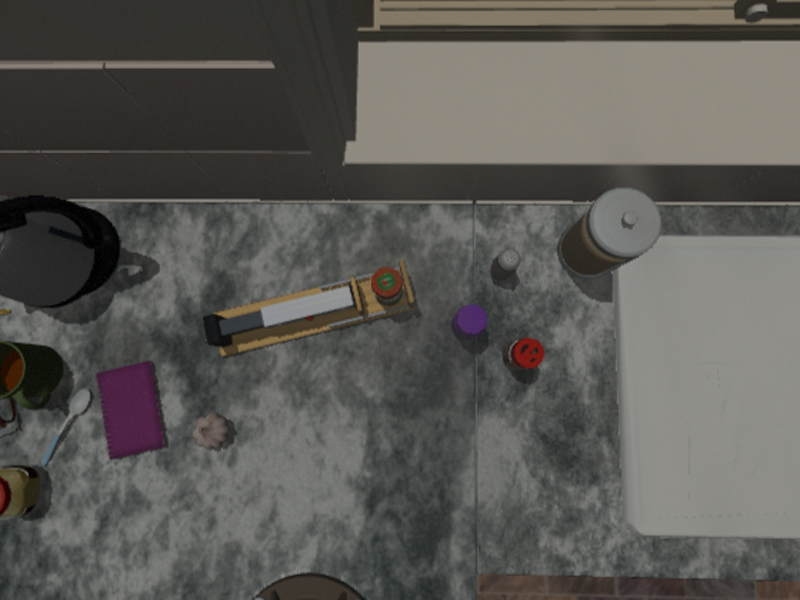

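The scene picture shows the rack with its red button at (324,272). In the top picture the rack jar is at (387,282).

Candidates for the loose jar (top picture pixels):
- **Red-capped jar at (527,353), scene (500,360):** right of the rack with a red cap, so it fits the description.
- **Purple jar at (472,320):** the decoy.
- **Salt mill at (508,261):** not part of the job.
- **Red and yellow jar at (5,490):** on the left, so not meant.

Next I measure, and make one enlarged crop of the jar to confirm it.

```bash
cat > m.py <<'E'
from h import *
import pickle
C={n:pickle.load(open(n+"0.pkl","rb")) for n in("scene","top")}
def ray(c,u,v):
    d=c["R"].T@np.linalg.inv(c["camera_matrix"])@[u,v,1]; return -c["R"].T@c["t"],d
def plane(c,u,v,z):
    o,d=ray(c,u,v); return o+d*(z-o[2])/d[2]
def tri(a,b):
    (o1,d1),(o2,d2)=a,b; s=np.linalg.lstsq(np.stack([d1,-d2],1),o2-o1,rcond=None)[0]
    p,q=o1+s[0]*d1,o2+s[1]*d2; return (p+q)/2,np.linalg.norm(p-q)
cen={}
for n,c in C.items():
    W=pts(c); hsv=cv2.cvtColor(c["color"],cv2.COLOR_RGB2HSV)
    h=hsv[...,0].astype(int); red=((h<8)|(h>172))&(hsv[...,1]>150)&(hsv[...,2]>50)
    pur=(abs(h-138)<12)&(hsv[...,1]>120)
    al=(hsv[...,1]<60)&(W[...,2]>.058)&(W[...,2]<.071)
    for nm,m in(("red",red),("pur",pur),("al",al)):
        k,L,S,G=cv2.connectedComponentsWithStats(m.astype(np.uint8))
        for i in range(1,k):
            if S[i,4]<(12 if nm!="al" else 150): continue
            p=W[(L==i)&(c["z_map"]>0)]
            print(n,nm,S[i],G[i].round(1),np.median(p,0).round(4),p[:,2].max().round(3),p.min(0).round(3),p.max(0).round(3))
            if nm=="al" and n=="top":
                q=p[:,:2]; print("rect",cv2.minAreaRect(q.astype(np.float32)), "pca",np.linalg.svd(q-q.mean(0))[2][0] if len(q)<5000 else "")
s,t=C["scene"]["color"],C["top"]["color"]
a=cv2.resize(s[190:300,295:395],(400,440),interpolation=2);b=cv2.resize(s[160:235,160:305],(800,414)[:0] or (400,207),interpolation=2);d=cv2.resize(t[170:255,135:300],(400,206),interpolation=2)
cv2.imwrite("pics/crop.png",np.hstack([a,np.vstack([b,d,np.zeros((27,400,3),np.uint8)])])[:,:,::-1])
E
python3 m.py
```

```text
scene red [  0 169  11  12  90] [  4.1 173.2] [0.2492 0.4498 0.0827] 0.086 [0.229 0.433 0.077] [0.262 0.479 0.086]
scene red [272 169  20  16 203] [281.8 177.5] [ 0.5357 -0.1239  0.1083] 0.118 [ 0.528 -0.136  0.095] [ 0.569 -0.097  0.118]
scene red [224 189   6   5  23] [226.6 191. ] [0.5049 0.0047 0.0522] 0.057 [0.501 0.    0.047] [0.51  0.012 0.057]
scene red [339 221  25  23 479] [351.1 232.1] [ 0.4414 -0.3237  0.1041] 0.108 [ 0.429 -0.342  0.083] [ 0.475 -0.299  0.108]
scene red [351 261   7   5  25] [353.8 263.3] [ 0.44   -0.3373  0.0384] 0.043 [ 0.434 -0.341  0.032] [ 0.448 -0.333  0.043]
scene pur [ 309  197   25   55 1140] [320.7 223.3] [ 0.4836 -0.2461  0.0669] 0.109 [ 0.475 -0.261 -0.001] [ 0.52  -0.217  0.109]
scene al [  0  79 101  30 308] [51.7 93.6] [0.7194 1.0399 0.0643] 0.071 [0.714 0.751 0.058] [0.726 1.439 0.071]
scene al [ 168  124  253   73 1164] [299.8 161.2] [ 0.7118 -0.0776  0.0646] 0.071 [ 0.707 -0.374  0.058] [0.718 0.405 0.071]
scene al [104 136  61  12 270] [133.5 142.5] [0.554  0.3778 0.0646] 0.071 [0.519 0.335 0.058] [0.635 0.478 0.071]
scene al [165 168 
[... 1424 characters left out ...]
 -0.749  0.058] [ 0.713 -0.496  0.071]
rect ((0.7112078070640564, -0.6225079298019409), (0.002696667332202196, 0.2535775303840637), 0.1495654582977295) pca [ 0.00142387 -0.99999899]
top al [ 21 172  43  42 216] [ 49.4 195.2] [0.559  0.3731 0.0641] 0.071 [0.522 0.356 0.058] [0.615 0.445 0.071]
rect ((0.5594251155853271, 0.3905167579650879), (0.03317398950457573, 0.12824980914592743), 48.863407135009766) pca [-0.79776365  0.60297028]
top al [ 143  199  106   43 1342] [198.9 218.5] [0.5138 0.0406 0.065 ] 0.071 [ 0.462 -0.065  0.058] [0.557 0.164 0.071]
rect ((0.5132770538330078, 0.051379457116127014), (0.045685477554798126, 0.23122745752334595), 15.583170890808105) pca [ 0.25987638 -0.9656419 ]
```

View pics/crop.png

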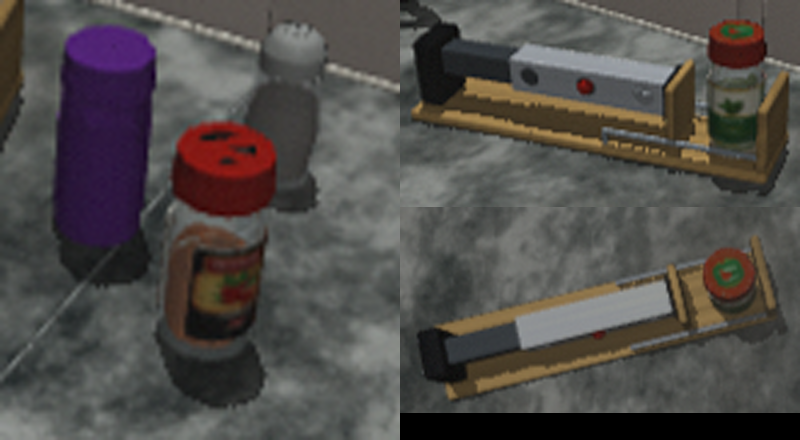

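The crop confirms it: the red-capped jar at left centre is the spice jar, beside the purple decoy and the grey-topped mill. The button (585,86) stands out of the tube, and the next hole shows at (643,95). Next I fit the rack's axis and the button position.

```bash
cat > m2.py <<'E'
import io,contextlib
with contextlib.redirect_stdout(io.StringIO()):
    from m import *
res={}
for n,c in C.items():
    W=pts(c); g=cv2.cvtColor(c["color"],cv2.COLOR_RGB2HSV)
    box=(W[...,0]>.44)&(W[...,0]<.57)&(W[...,1]>-.09)&(W[...,1]<.19)
    m=box&(W[...,2]>.060)&(W[...,2]<.071)&(g[...,1]<50)&(g[...,2]>(130 if n=="top" else 110))
    if n=="top":
        # outline pixels onto plane z=.065
        k,L,S,G=cv2.connectedComponentsWithStats(m.astype(np.uint8)); i=1+S[1:,4].argmax()
        v,u=np.nonzero(L==i); P=np.array([plane(c,a,b,.065)[:2] for a,b in zip(u,v)])
        print("tube top z",np.median(W[L==i][:,2]),len(P)); r=cv2.minAreaRect(P.astype(np.float32)); print(r,P.mean(0))
        d=np.linalg.svd(P-P.mean(0))[2][0]; d*=np.sign(d[1]); print("axis",d,np.degrees(np.arctan2(d[1],d[0])))
        mid=np.array(r[0])
    else:
        pass
R=np.array([[d[0],-d[1]],[d[1],d[0]]])  # columns rack x,y (2D)
print("mid from base+wood check:")
c=C["top"]; W=pts(c)
blk=(W[...,2]>.066)&(W[...,2]<.076)&(W[...,0]>.42)&(W[...,0]<.52)&(W[...,1]>.12)&(W[...,1]<.2)
p=(W[blk][:,:2]-mid)@R; print("black block (rel mid, rack axes)",p.min(0),p.max(0),blk.sum())
s=C["scene"]; o,dd=ray(s,226.6,191.0)
nrm=np.array([R[0,1],R[1,1],0]); 
for off in(.017,.019):
    pl=np.array([*mid,0])+off*nrm; t=((pl-o)@nrm)/(dd@nrm); b=o+t*dd; print("button",b,(b[:2]-mid)@R)
hsv=cv2.cvtColor(c["color"],cv2.COLOR_RGB2HSV); h=hsv[...,0].astype(int)
m=((h<10)|(h>170))&(hsv[...,1]>130); m[:,:205]=0;m[:,232:]=0;m[:210]=0;m[235:]=0
print("top red btn", [(u,v,hsv[v,u],((plane(c,u,v,.05)[:2]-mid)@R).round(4)) for v,u in zip(*np.nonzero(m))][:12])
for n,c in C.items():
    W=pts(c)
    for nm,(x,y),z0 in(("spice",(.4525,-.319),.09),("rackjar",(.55,-.116),.105)):
        k=(np.hypot(W[...,0]-x,W[...,1]-y)<.035)&(W[...,2]>z0); P=W[k]; print(n,nm,P.min(0),P.max(0),(P.min(0)+P.max(0))/2,((( P.min(0)+P.max(0))/2)[:2]-mid)@R)
E
python3 m2.py
```

```text
tube top z 0.06540879835527308 802
((0.5234070420265198, 0.00964847207069397), (0.02810542844235897, 0.13845427334308624), 14.723676681518555) [0.52348906 0.00961438]
axis [-0.2510503   0.96797404] 104.53967231872392
mid from base+wood check:
black block (rel mid, rack axes) [ 0.1193499  -0.02167144] [0.15881243 0.0239435 ] 210
button [0.50665435 0.00652629 0.05042368] [0.00118358 0.017     ]
button [0.50496729 0.00506454 0.05166898] [0.00019217 0.019     ]
top red btn [(np.int64(217), np.int64(221), array([  2, 138,  61], dtype=uint8), array([0.0001, 0.0144])), (np.int64(218), np.int64(221), array([  3, 154,  58], dtype=uint8), array([-0.0021,  0.0149])), (np.int64(215), np.int64(222), array([  2, 180,  68], dtype=uint8), array([0.0049, 0.0155])), (np.int64(216), np.int64(222), array([  2, 187,  79], dtype=uint8), array([0.0027, 0.016 ])), (np.int64(217), np.int64(222), array([  1, 174,  76], dtype=uint8), array([0.0006, 0.0165])), (np.int64(218), np.int64(222), array([  2, 153,  65], dtype=uint8), array([-0.0016,  0.0171])), (np.int64(219), np.int64(222), array([  8, 136,  60], dty
[... 418 characters left out ...]
np.int64(215), np.int64(224), array([  9, 133,  69], dtype=uint8), array([0.0059, 0.0198]))]
scene spice [ 0.43004976 -0.34127206  0.09025009] [ 0.47498064 -0.29780693  0.10788133] [ 0.4525152  -0.31953949  0.09906571] [-0.30084799  0.1512642 ]
scene rackjar [ 0.52869684 -0.1357678   0.10515197] [ 0.57319939 -0.09305621  0.11829342] [ 0.55094811 -0.114412    0.11172269] [-0.12700151  0.00448638]
top spice [ 0.43080577 -0.33996873  0.09032766] [ 0.47428899 -0.29755687  0.10923312] [ 0.45254738 -0.3187628   0.09978039] [-0.30010425  0.15103806]
top rackjar [ 0.53047859 -0.1366629   0.10597163] [ 0.57432332 -0.09285317  0.12066448] [ 0.55240095 -0.11475803  0.11331805] [-0.1277012   0.00316694]
```

```bash
cat >> h.py <<'E'
ax=np.array([-.25105,.96797,0]); ay=np.array([-.96797,-.25105,0]); Z=np.array([0,0,1.])
O=np.array([.5234,.00965,0])+.0018*ax
RW=np.stack([ax,ay,Z],1)
def rk(x,y,z): return O+RW@np.array([x,y,z])
RA=np.stack([-ax,ay,-Z],1)   # tool x=-rack x
RB=np.stack([ax,-ay,-Z],1)
def wf(): return RW.T@np.array(sensors.get_wrist_force())
def tcp(): return RW.T@(np.array(sensors.get_eef_pos())-O)
E
python3 - <<'E'
from h import *
import pickle
c=pickle.load(open("top0.pkl","rb")); W=pts(c)
k=(W[...,2]>.13)&(W[...,0]<.7)&(W[...,0]>.3)&(abs(W[...,1])<.7); P=W[k]; 
for lo,hi in((-.7,-.3),(-.3,0),(0,.2),(.2,.7)):
    q=P[(P[:,1]>lo)&(P[:,1]<=hi)]; print(lo,len(q), q.min(0).round(3) if len(q) else "", q.max(0).round(3) if len(q) else "", np.hypot(q[:,0],q[:,1]).min() if len(q) else "")
for nm,R in(("A",RA),("B",RB)):
    for p in (np.array([.12,.40,.28]),np.array([.42,.03,.28]),rk(0,0,.15),rk(0,0,.03),rk(.06,0,.03),np.array([.4525,-.319,.2]),np.array([.4525,-.319,.05]),rk(-.075,0,.2),rk(-.075,0,.06)):
        q=solver.solve_ik(p,R); print(nm,p.round(3),None if q is None else np.round(q,0))
E
```

```text
-0.7 4294 [ 0.579 -0.674  0.13 ] [ 0.7   -0.3    0.222] 0.7160972956620898
-0.3 3879 [ 0.412 -0.3    0.17 ] [ 0.7   -0.029  0.893] 0.4375419621438833
0 0   
0.2 2591 [0.529 0.304 0.13 ] [0.665 0.435 0.247] 0.6712540198467649
A [0.12 0.4  0.28] [101.  -7. -25.   0. -72. -86.]
A [0.42 0.03 0.28] [ 31.  -6. -24.   0. -72. -17.]
A [0.523 0.011 0.15 ] [ 23.  10. -25.   0. -55.  -8.]
A [0.523 0.011 0.03 ] [ 23.  19. -32.   0. -38.  -8.]
A [0.508 0.069 0.03 ] [ 30.  18. -34.   0. -38. -15.]
A [ 0.452 -0.319  0.2  ] [-15.  11. -17.   0. -62.  29.]
A [ 0.452 -0.319  0.05 ] [-15.  20. -27.   0. -43.  29.]
A [ 0.542 -0.061  0.2  ] [ 14.  10. -18.   0. -62.   0.]
A [ 0.542 -0.061  0.06 ] [ 14.  19. -28.   0. -44.   0.]
B [0.12 0.4  0.28] [101.  -7. -25.   0. -72.  94.]
B [0.42 0.03 0.28] [ 31.  -6. -24.   0. -72. 163.]
B [0.523 0.011 0.15 ] [ 23.  10. -25.   0. -55. 172.]
B [0.523 0.011 0.03 ] [ 23.  19. -32.   0. -38. 172.]
B [0.508 0.069 0.03 ] [ 30.  18. -34.   0. -38. 165.]
B [ 0.452 -0.319  0.2  ] [ -15.   11.  -17.    0.  -62. -151.]
B [ 0.452 -0.319  0.05 ] [ -15.   20.  -27.   -0.  -43. -151.]
B [ 0.542 -0.061  0.2  ] None
B [ 0.542 -0.061  0.06 ] None
```

```bash
python3 - <<'E'
from h import *
q=list(solver.solve_ik(np.array([.42,.03,.25]),RA)); 
bot.goto_joints([89.9]+q[1:]); bot.goto_joints(q); print(sensors.get_t())
bot.move_to(rk(0,0,.12),RA); bot.move_l(rk(0,0,.030),velocity=.08)
print(sensors.get_t(),tcp(),wf())
c=read_camera("scene"); cv2.imwrite("pics/pre.png",cv2.resize(c["color"][120:250,140:320],(800,578),interpolation=2)[:,:,::-1])
E
```

```text
2.6833
4.6667 [ 1.86543364e-05 -4.19197078e-04  3.04796040e-02] [ 0.2148623  -0.30020672  0.11118999]
```

View pics/pre.png

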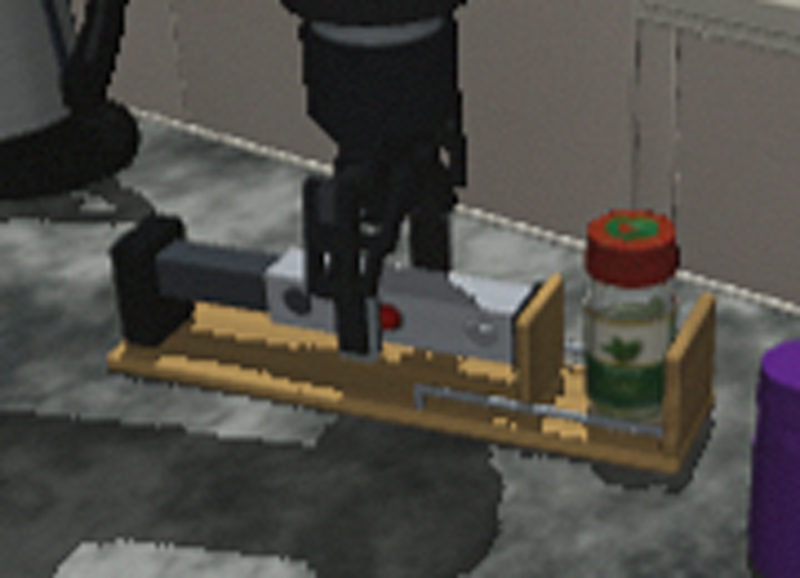

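The open fingers straddle the tube at the button (387,317 in this crop), and the front finger appears shifted left only by parallax. I close and check the side force.

```bash
python3 - <<'E'
from h import *
bot.clamp()
print(sensors.get_t(),tcp(),wf(),sensors.get_finger_gap(),sensors.get_gripper_force(),sensors.get_torque())
c=read_camera("scene"); cv2.imwrite("pics/clamp.png",cv2.resize(c["color"][120:250,140:320],(800,578),interpolation=2)[:,:,::-1])
E
```

```text
5.2667 [-5.67356333e-05  5.44560732e-05  3.01955713e-02] [0.23112475 0.92728582 4.67222439] 0.0291316828114715 60.752467811107635 [-0.10855026  0.63915302  0.07898279]
```

View pics/clamp.png

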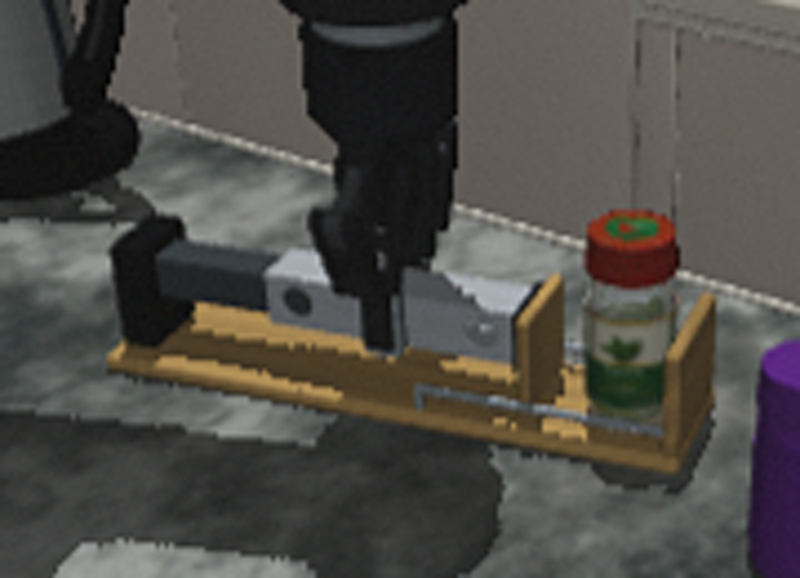

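The pad covers the button, the gap is 29 mm (flush) and the side force is below 1 N. Now I pull: past the edge first, then slowly until the stop is felt.

```bash
python3 - <<'E'
from h import *
p0=np.array(sensors.get_eef_pos())
s=bot.move_l(p0+ax*.008,velocity=.008,until_force=17)
print("slip",s,sensors.get_t(),tcp(),wf())
if not s:
    s=bot.move_l(p0+ax*.018,velocity=.015,until_force=9)
    print("run",s,sensors.get_t(),tcp(),wf())
    if not s:
        s=bot.move_l(p0+ax*.066,velocity=.010,until_force=6)
        print("stop",s,sensors.get_t(),tcp(),wf())
E
```

```text
slip False 6.4583 [0.00722842 0.00014665 0.03022153] [-5.63540183  1.57294667  2.16667058]
run False 7.275 [0.01776318 0.00014724 0.03020907] [-4.1704978   1.77151521  3.79905312]
stop True 10.5167 [0.05459766 0.00029536 0.03018855] [-2.61320451 -0.21345865  1.94439595]
```

```bash
python3 - <<'E'
from h import *
print(tcp(),wf(),sensors.get_finger_gap())
c=read_camera("scene"); cv2.imwrite("pics/stop.png",cv2.resize(c["color"][120:250,140:320],(800,578),interpolation=2)[:,:,::-1])
hsv=cv2.cvtColor(c["color"],cv2.COLOR_RGB2HSV); h=hsv[...,0].astype(int); W=pts(c)
m=((h<8)|(h>172))&(hsv[...,1]>150); m[:,:200]=0;m[:,250:]=0
Q=(W[m]-O)@RW; print(len(Q),np.median(Q,0) if len(Q) else "",Q[:,1].max() if len(Q) else "")
E
```

```text
[0.05459766 0.00029536 0.03018855] [-2.61320451 -0.21345865  1.94439595] 0.029262812276678346
19 [-0.00142141  0.01923028  0.05202325] 0.023078251092103732
```

View pics/stop.png

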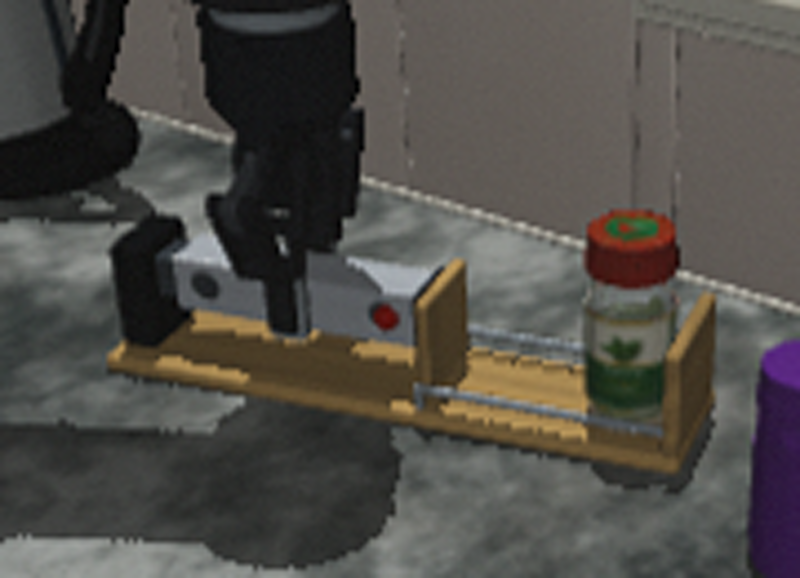

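The red button stands out in the next hole at (385,317), and the tube travelled about 53 mm, so the board is near rack x -30 mm. The tray space between the rack jar and the board is clear. I release and fetch the jar.

```bash
python3 - <<'E'
from h import *
bot.ungrasp(); p=np.array(sensors.get_eef_pos()); bot.move_l(p+[0,0,.12],velocity=.12)
J=np.array([.4525,-.319,0])
bot.move_to(J+[0,0,.19],RA); bot.move_l(J+[0,0,.050],velocity=.08,until_force=8)
print(sensors.get_t(),tcp(),wf()); bot.clamp()
print(sensors.get_finger_gap(),sensors.get_gripper_force(),wf())
if sensors.get_finger_gap()>.038:
    p=np.array(sensors.get_eef_pos()); bot.move_l(p+[0,0,.19],velocity=.12)
    print(sensors.get_t(),sensors.get_finger_gap(),wf())
    c=read_camera("scene"); cv2.imwrite("pics/lift.png",c["color"][:,:,::-1])
    W=pts(c); t=np.array(sensors.get_eef_pos())
    k=(np.hypot(W[...,0]-t[0],W[...,1]-t[1])<.03)&(W[...,2]>t[2]-.07)&(W[...,2]<t[2]-.01); print("lowest rel tcp",W[k][:,2].min()-t[2] if k.any() else None)
E
```

```text
15.65 [-0.30227882  0.15087061  0.05043571] [ 0.21661802 -0.93979635 -0.98601155]
0.04236393399355589 59.29152835160494 [ 0.24662809 -0.28997316  4.34046244]
17.8583 0.042352621211885745 [ 0.59618575  0.53284414 -1.2307187 ]
lowest rel tcp -0.049444108384184365
```

View pics/lift.png

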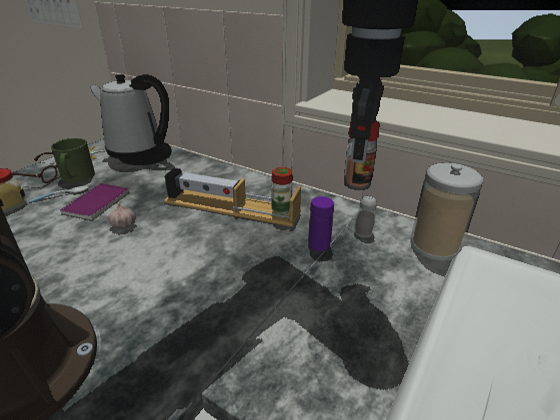

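The jar hangs upright in the fingers, at about (362,160), and the other objects are undisturbed. I place it.

```bash
python3 - <<'E'
from h import *
X=-.073
bot.move_to(rk(X,0,.23),RA); bot.move_l(rk(X,0,.075),velocity=.08)
print(sensors.get_t(),tcp(),wf())
s=bot.move_l(rk(X,0,.056),velocity=.012,until_force=4)
print(s,sensors.get_t(),tcp(),wf(),sensors.get_finger_gap())
for n in("scene",):
    c=read_camera(n); cv2.imwrite("pics/place.png",cv2.resize(c["color"][120:250,140:320],(800,578),interpolation=2)[:,:,::-1])
E
```

```text
21.0583 [-0.07301266 -0.00024682  0.07539238] [-0.47665394  0.68468227 -0.86257313]
True 22.1833 [-7.30341248e-02 -3.53061124e-05  6.03967646e-02] [-0.02165     0.21691939  3.90185075] 0.04256994206088018
```

View pics/place.png

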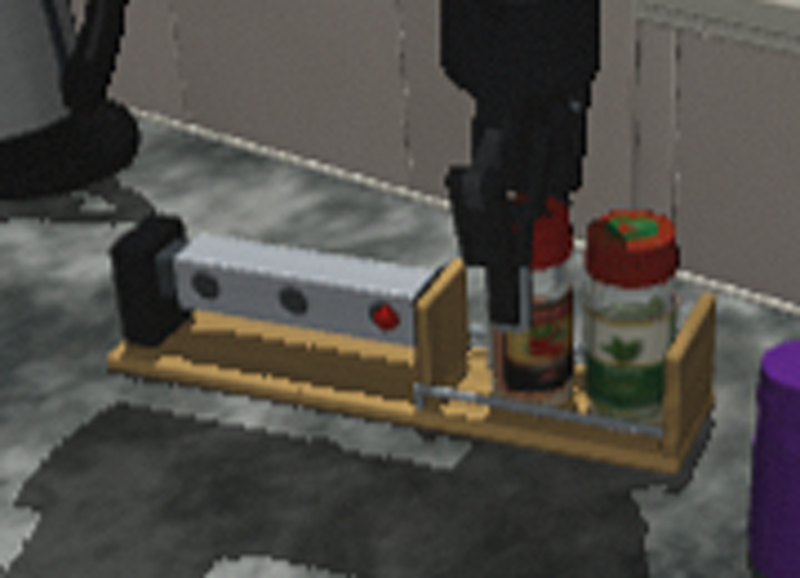

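The jar stands on the tray floor between the board (440,320) and the rack jar (630,310), with contact at the expected TCP height of 60 mm. The button is still out at (385,317). I release and check.

```bash
python3 - <<'E'
from h import *
bot.ungrasp(); bot.sleep(.2); p=np.array(sensors.get_eef_pos()); bot.move_l(p+[0,0,.15],velocity=.1)
ims=[]
for n in("scene","top"):
    c=read_camera(n); W=pts(c); hsv=cv2.cvtColor(c["color"],cv2.COLOR_RGB2HSV); h=hsv[...,0].astype(int)
    m=((h<8)|(h>172))&(hsv[...,1]>130); Q=(W-O)@RW
    for x in(-.073,-.129):
        k=m&(np.hypot(Q[...,0]-x,Q[...,1])<.027)&(Q[...,2]>.1); P=Q[k]; print(n,x,P.min(0).round(3),P.max(0).round(3),((P.min(0)+P.max(0))/2).round(3)) if len(P) else print(n,x,"none")
    ims.append(cv2.resize(c["color"][120:270,130:310],(400,333),interpolation=2))
cv2.imwrite("pics/end.png",np.hstack(ims)[:,:,::-1]); print(sensors.get_t())
E
```

```text
scene -0.073 [-0.095 -0.016  0.1  ] [-0.054  0.024  0.117] [-0.075  0.004  0.108]
scene -0.129 [-0.151 -0.015  0.1  ] [-0.108  0.026  0.118] [-0.13   0.006  0.109]
top -0.073 [-0.095 -0.017  0.1  ] [-0.062  0.021  0.12 ] [-0.079  0.002  0.11 ]
top -0.129 [-0.15  -0.019  0.106] [-0.108  0.025  0.12 ] [-0.129  0.003  0.113]
24.6833
```

View pics/end.png

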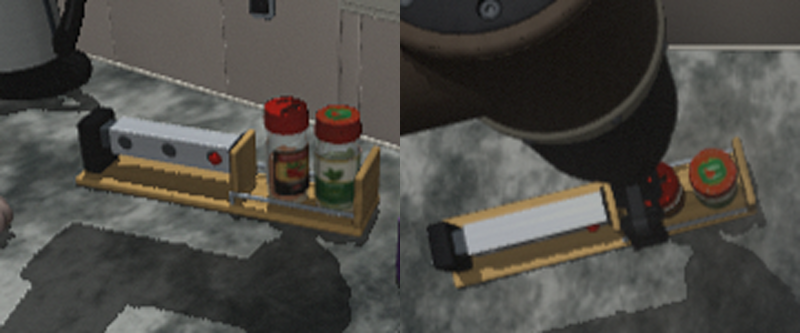

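The left view shows both jars upright in the tray, the spice jar at (288,150), and the button out at (214,157). The hand is clear of everything.

```bash
python3 -c "
from h import *
print(bot.sign_off())"
```

```text
the job is handed in; nothing more can be done
None
```

I handed the job in at about 25 s of the 54 s allowed; the tube is out by one hole with the button snapped out, and the spice jar stands upright between the rack jar and the end board, though the hand-in gave no verdict.

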